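# Load the jaw-pad magazine in feed order

### The arm

A 7-joint arm with a two-finger parallel gripper is mounted at the origin on the work surface; the furniture and walls round the work are solid. World frame = base frame: x ahead of the robot, y to its left, z up, the work surface at z = 0. Lengths are in m, angles in rad, forces in N, time in s.
With the tool pointing down it reaches from about 0.4 to 0.85 m from the base axis. Payload 10.4 kg.
Tool frame: the origin (TCP) lies on the centre line of the jaws, within the pads' length; the fingertips stand 14 mm ahead of it and the grasp point (between the pads) lies 5 mm behind it (manip.tip_reach is the distance from the TCP to the fingertips, in m); z points along the fingers, y is the line along which they close (so a half turn about z gives the same grasp; the last joint's range is limited). The gripper opens to 85 mm and grips with 20 to 120 N. Pads are 22 mm wide; open, the fingers measure 114 mm over their backs; the gripper's body (76 mm by 85 mm) begins 54 mm behind the grasp point. The pads swing forward as they close: fully open they stand 13 mm farther back than shut.
Start: joints at [1.188, 0.332, -0.065, 1.46, 0.022, 1.35, -0.088], TCP at [0.22, -0.585, 0.207] pointing down, gripper open.
Joint ranges: [-2.6, 2.6], [-0.5, 2.12], [-1.47, 1.34], [0.16, 2.42], [-1.27, 4.41], [0.06, 2.06], [-2.6, 2.6]. Speed limits (rad/s): [2.22, 2.22, 2.79, 2.79, 3.14, 3.14, 3.14].

### API

Orientations are given as a unit quaternion [x, y, z, w].
In Python, from workcell import manip gives the robot as it stands.
- The arm moves only by the shell command python3 -m pendant 'ROWS' [FORCE]. ROWS is JSON, a list of rows, each a list of 7 numbers: the shift along the tool's x, y, z in units of 50 mm (1.0 is 50 mm), then the turn, a rotation vector about the tool's x, y, z in units of 8 degrees (1.0 is 8 degrees), then the opening, from -1 (shut) to 1 (fully open), so that 0 is half open. In form: [[dx, dy, dz, ax, ay, az, jaw], ...]. A call has exactly 10 rows; each row is the pose to reach, as a shift and turn from the pose commanded when the call began, along the tool's axes at that moment; what a row does not reach only later rows make up. A row lasts 1/8 s, in which the tool goes at most 62.5 mm and 10.7 degrees, less where a joint would pass 70% of its speed; a pose out of reach is approached as far as the arm can. A call with a gripper value outside its range is refused whole. The fingers move at their own pace and stop on an object; FORCE is the grip in N (left out, the last holds). Time passes only in rows, so rows that repeat a pose let the fingers close, or fill a call up. It gives the time, the measured TCP pose, the force, the opening and the grip force at its end, in the units of the state.
- manip.get_obs(): the state, without advancing time (a new reading comes with each control period).
- manip.camera(name): name is "side" or "top" or "wrist"; returns (picture, depth): 480x640x3 uint8, red, green, blue; 480x640 float32, m along the optical axis (not along the pixel's ray), 0 where there is no reading.
- manip.get_calibration(name): a dict with "fx", "fy", "cx", "cy" (pixels), "xyz" and "orientation" of the camera in the world. Camera axes: x right, y up, looking along -z (the intrinsics and any distortion apply to the point x, -y, -z); pixel columns grow to the right and rows downward; lengths in m; the calibration is good to about 2 mm. A picture is of the moment at which its call begins: read the wrist's pose just before it. get_calibration takes no time and is no camera call; for the wrist camera it gives the pose at the moment of the call.
- manip.hand_in(): hands the job in; it is judged then, once.
Trained networks look in the newest picture that a camera, given by its name, has taken for a name from the list of things; names that differ only in an ending like _2 or _b are one class to them, and where a whole thing is asked for, a point or a joint stands for the part that bears it (a point fixed in the world has none). Each returns a list of dicts, best first, with "p" (0 to 1); they miss things now and then, are a little off and sometimes report something else, mostly with a low value. They report only what shows in the picture. A call takes as long as a camera call.
- manip.find_in(thing, camera): "box" ([left, top, right, bottom] in pixels, round what is visible of it).
- manip.trace(thing, camera): "pixels" (480x640 bool, what is visible of it) and "box" ([left, top, right, bottom] in pixels, round what is visible of it).
- manip.tip_of(thing, camera): "pixel" ([column, row] in pixels: a listed point, or the origin of a listed thing).
The state is a dict: "clock": time; "joint_pos": joint angles; "joint_velocities": joint speeds; "tau": joint torques, N m; "position": TCP position; "ee_rot": TCP orientation; "ft_force": force on the tool from outside, world axes, zero at the start; "torque": the same for the moment, N m; "grip_width": opening from 0.0 (shut) to 1.0 (fully open); "grasp_force": force on a finger pad.
Only numpy, scipy, OpenCV 4.12 (cv2) and the standard library are available. Lean on these libraries where they do the work, as an engineer would, in place of code of your own. Each camera call takes 0.05 s, during which the arm holds its last target. There are 200 camera calls.

### The job

Load the leaning gravity-feed magazine so that the grooved jaw pad is dispensed first: put the grooved pad in at the bottom, then lay the thin separator plate flat on it, then the drilled jaw pad on top. Put each in the way up it lies now and let it sit fully down and square between the rails.

Things in the scene. Friction and masses are not known exactly. Their poses are not given: they have to be found in the camera images.
- magazine: fixed leaning channel: four bright steel corner rails on a grey floor plate, open at the top. Origin: centre of the channel floor, 45 mm above the bench. z runs up the channel out of its mouth, leaning 25 deg from vertical towards the robot; y level; x away from the robot, 25 deg upward. Inside 68 (x) by 44 mm (y): parts go in with their 64 mm along x, 40 mm along y, either way round
- magazine_mouth (a point): centre of the mouth, 66 mm up the channel from its floor, where the 3 mm thick rails end; lips flare 5 mm outward to 75 mm up. Rails cover only 12 mm from each corner: the +y and -y faces have clear slots 44 mm wide along x, over the whole height, where fingers can go down and open. The rails are slippery: released parts slide down by their weight, leaning on the -x rails
- magazine_foot: grey foot plate of the magazine, fixed to the bench, 130 x 100 x 8 mm; origin at the centre of its underside, straight below the channel floor's centre; z up; yaw varies with the magazine. The outlet at the foot of the channel's +x face is shut by a dark keeper plate with two thumb screws, which stays as it is
- grooved_pad: aluminium vice jaw pad 24 mm thick with a V-like groove 20 mm wide and 12 mm deep along the middle of its top, from end to end in x; about 0.15 kg. 64 mm along its x, 40 mm along its y; origin: centre of its underside, z up. Starts flat on the bench, in any of three places right of the magazine, x roughly ahead (yaw within 0.45 rad).
- separator: plain flat grey plastic separator plate, 10 mm thick, no holes or groove; about 0.05 kg. Thin enough to turn over or wedge in the channel if it is dropped in from the mouth. 64 mm along its x, 40 mm along its y; origin: centre of its underside, z up. Starts flat on the bench, in any of three places right of the magazine, x roughly ahead (yaw within 0.45 rad).
- drilled_pad: aluminium vice jaw pad 24 mm thick with a flat top and two round 10 mm holes, 38 mm apart along x; about 0.16 kg. 64 mm along its x, 40 mm along its y; origin: centre of its underside, z up. Starts flat on the bench, in any of three places right of the magazine, x roughly ahead (yaw within 0.45 rad).

How it is judged:
By the outcome, as a careful person would: the job done as asked, in the order asked, and still so for the second after the job is handed in, with the robot touching nothing.
It also fails if it takes over 67 s, if anything falls off the work surface, if the arm or the gripper's body presses on something with over 40 N, if the wrist force passes 120 N, or if a joint passes its speed limit or range.

## Working session

There is one attempt and no reset: what is moved stays moved. The work goes in short steps, Python scripts to look and compute and a shell command to move; the robot and the scene stay as the last step left them, time stands still between calls to the robot, and variables do not carry over. Pictures are saved under pics/ and viewed, at most 10 in all, crops included, and the job is handed in when it is done.

```bash
ls; mkdir -p pics; cat > h.py <<'E'
import numpy as np,cv2
from scipy.spatial.transform import Rotation as R
from workcell import manip
def cloud(cam,depth,c):
    v,u=np.mgrid[0:480,0:640]
    p=np.stack([(u-c['cx'])/c['fx']*depth,-(v-c['cy'])/c['fy']*depth,-depth],-1)
    return p@R.from_quat(c['orientation']).as_matrix().T+np.array(c['xyz'])
def proj(c,P):
    q=(np.atleast_2d(P)-np.array(c['xyz']))@R.from_quat(c['orientation']).as_matrix()
    return np.stack([c['cx']+c['fx']*q[:,0]/-q[:,2],c['cy']+c['fy']*q[:,1]/q[:,2]],-1)
E
python3 - <<'E'
from h import *
ims=[]
print({k:(np.round(v,3).tolist() if not isinstance(v,str) else v) for k,v in manip.get_obs().items()}, manip.tip_reach)
for cam in['top','side']:
    c=manip.get_calibration(cam); im,d=manip.camera(cam); ims.append(im)
    print(cam,c)
    P=cloud(cam,d,c)
    for n in['grooved_pad','separator','drilled_pad']:
        for t in manip.trace(n,cam)[:2]:
            m=t['pixels']&(d>0); X=P[m]
            zt=np.percentile(X[:,2],90); T=X[abs(X[:,2]-zt)<.006]
            if len(T)<10: continue
            r=cv2.minAreaRect((T[:,:2]*1000).astype(np.float32))
            print(n,round(t['p'],2),t['box'],'ztop',zt.round(4),'rect',np.round(r[0],1),np.round(r[1],1),round(r[2],1))
    for n in['magazine','magazine_mouth','magazine_foot']:
        for t in manip.tip_of(n,cam)[:2]:
            u,v=np.round(t['pixel']).astype(int); print(n,round(t['p'],2),t['pixel'],P[v,u].round(3))
cv2.imwrite('pics/a.png',cv2.cvtColor(cv2.resize(np.vstack(ims),None,fx=.62,fy=.62),cv2.COLOR_RGB2BGR))
E
```

```text
pics
{'clock': 0.0, 'joint_pos': [1.188, 0.333, -0.065, 1.461, 0.022, 1.35, -0.089], 'joint_velocities': [0.001, -0.001, 0.001, 0.001, -0.002, -0.002, -0.001], 'tau': [-0.001, -62.544, 0.048, -39.161, 0.016, 0.01, 0.0], 'position': [0.22, -0.585, 0.206], 'ee_rot': [0.984, 0.179, -0.0, -0.001], 'ft_force': [0.04, 0.766, -0.398], 'torque': [-0.039, 0.009, -0.041], 'grasp_force': 0.0, 'grip_width': 1.003} 0.014
top {'fx': 519.9899428793898, 'fy': 519.9899428793898, 'cx': 305.70585761901276, 'cy': 245.80581806357804, 'xyz': array([ 0.3126932 , -0.00192761,  1.11016662]), 'orientation': array([ 0.06559671, -0.04965358, -0.69470848,  0.714571  ])}
grooved_pad 0.94 [408.8, 260.4, 431.1, 298.7] ztop 0.0247 rect [ 433.7 -215.4] [38.6 62.9] 89.7
separator 0.89 [289.3, 242.3, 317.2, 269.8] ztop 0.0113 rect [474.7  28.5] [39.8 63.9] 75.4
separator 0.54 [197.5, 217.8, 242.0, 274.0] ztop 0.0965 rect [468.1 194.4] [86.6 55.8] 18.6
magazine 0.93 [220.6, 245.5] [0.483 0.202 0.041]
magazine 0.46 [419.8, 278.5] [ 0.431 -0.218  0.007]
magazine_mouth 0.84 [218.1, 246.6] [0.481 0.208 0.042]
magazine_foot 0.79 [226.9, 244.6] [0.487 0.19  0.036]
magazine_foot 0.29 [420.3, 278.8] [ 0.313 -0.002  1.11 ]
side {'fx': 540.6942514883162, 'fy': 540.6942514883162, 'cx': 321.3236917279086, 'cy': 239.0190801327169, 'xyz': array([ 0.51833458, -0.93326845,  0.55427384]), 'orientation': array([0.5265517 , 0.00406831, 0.0192374 , 0.84991569])}
grooved_pad 0.56 [258.8, 325.3, 301.6, 348.6] ztop 0.0251 rect [ 435.3 -216.5] [63.4 44.4] 0.0
separator 0.81 [297.2, 263.0, 334.2, 278.5] ztop 0.0118 rect [477.1  26.9] [43.2 64.3] 76.9
drilled_pad 0.68 [308.4, 281.7, 350.4, 309.5] ztop 0.0255 rect [504.9 -78.3] [65.2 45.2] 20.4
magazine 0.68 [327.3, 213.5] [0.496 0.213 0.049]
magazine_mouth 0.81 [312.3, 194.9] [ 0.448  0.461 -0.004]
magazine_foot 0.62 [324.7, 232.4] [0.493 0.183 0.017]
```

View pics/a.png

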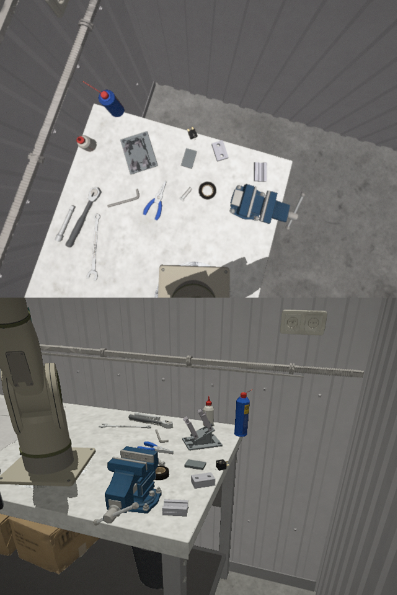

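```bash
python3 - <<'E'
from h import *
C=[]
for cam in['top','side','wrist']:
    c=manip.get_calibration(cam); im,d=manip.camera(cam); P=cloud(cam,d,c)
    if cam=='wrist':
        print(c); w=im
        o=manip.get_obs(); r=R.from_quat(o['ee_rot']); print('cam in tool',r.inv().apply(np.array(c['xyz'])-o['position']),(r.inv()*R.from_quat(c['orientation'])).as_matrix().round(3))
        break
    t=manip.trace('magazine_foot',cam); print(cam,[(round(x['p'],2),x['box']) for x in t])
    m=(d>0)&(abs(P[...,0]-.48)<.12)&(abs(P[...,1]-.2)<.12)&(P[...,2]>-.01)
    X=P[m]; C.append(X); np.save(f'{cam}.npy',X)
    b=np.histogram(X[:,2],bins=np.arange(-.01,.16,.004)); print(b[0])
    F=P[(d>0)&t[0]['pixels']&(abs(P[...,2]-.008)<.003)]
    rr=cv2.minAreaRect((F[:,:2]*1000).astype(np.float32)); print(len(F),rr)
    y,x=np.where(m); ims=im[max(y.min()-10,0):y.max()+10,x.min()-10:x.max()+10]; cv2.imwrite(f'pics/{cam}.png',cv2.cvtColor(cv2.resize(ims,(400,400)),cv2.COLOR_RGB2BGR))
    V=P[(d>0)&(abs(P[...,0]-.3)<.15)&(abs(P[...,1]+.2)<.12)]
    V=V[V[:,2]>.03]; print('vise',V.min(0).round(3),V.max(0).round(3))
a=[cv2.imread(f'pics/{k}.png') for k in('top','side')]
a=np.hstack(a); cv2.imwrite('pics/b.png',a)
E
```

```text
top [(0.66, [192.9, 210.8, 255.2, 281.8])]
[ 116 3452 5126  932  765  139    9    1   18   63  106  124  144  138
  128   82   51   61   44   12   25   47   40   34   32   62   44   21
    9    7    4   26   29   24   17    2    0    0    0    0    0    0]
1014 ((490.3894348144531, 203.60084533691406), (130.15188598632812, 100.02469635009766), 19.556543350219727)
vise [ 0.247 -0.32   0.03 ] [ 0.383 -0.104  0.151]
side [(0.78, [296.0, 179.1, 361.3, 247.1])]
[   5   25 2638  580  600  225   52   39   38   51   52   45   90   80
   78   67   62   41   39   27   32   42   33   41   38   49   47   39
   24   20   28   22   28   25   16    4    0    0    0    0    0    0]
698 ((493.5259094238281, 201.33258056640625), (131.5012969970703, 102.49754333496094), 20.600486755371094)
vise [ 0.248 -0.32   0.03 ] [ 0.385 -0.124  0.148]
{'fx': 411.8409207783735, 'fy': 411.8409207783735, 'cx': 316.9758538117521, 'cy': 231.49149481507095, 'xyz': array([ 0.28876522, -0.55965122,  0.37431471]), 'orientation': array([-0.12022546,  0.08280969, -0.56333057,  0.81323248])}
cam in tool [ 0.07320098  0.00047099 -0.16746484] [[-0.001  0.957  0.289]
 [ 1.     0.001 -0.   ]
 [-0.001  0.289 -0.957]]
```

View pics/b.png

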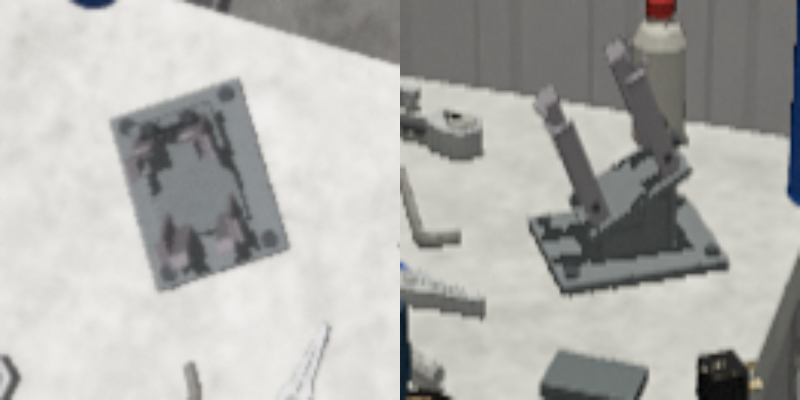

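```bash
cat >> h.py <<'E'
def down(yaw): # tool down, tool x at yaw
    return R.from_euler('z',yaw)*R.from_euler('x',np.pi)
def row(pos,rot):
    o=manip.get_obs(); r=R.from_quat(o['ee_rot'])
    d=r.inv().apply(np.array(pos)-o['position'])/.05
    a=(r.inv()*rot).as_rotvec(degrees=True)/8
    print('row',np.r_[d,a].round(3).tolist(),'mm',round(float(np.linalg.norm(d)*50)),'deg',round(float(np.linalg.norm(a)*8),1))
E
python3 - <<'E'
from h import *
for cam in['top','side']:
    c=manip.get_calibration(cam); im,d=manip.camera(cam); P=cloud(cam,d,c)[d>0]
    for x0 in np.arange(.34,.42,.01):
        q=P[(P[:,0]>x0)&(P[:,0]<x0+.01)&(P[:,1]>-.32)&(P[:,1]<-.1)]
        print(cam,round(x0,2),q[:,2].max().round(3) if len(q) else 0,end='; ')
row([.36,-.22,.24],down(0))
row([.434,-.216,.20],down(0))
E
```

```text
top 0.34 0.148; top 0.35 0.148; top 0.36 0.149; top 0.37 0.147; top 0.38 0.144; top 0.39 0.004; top 0.4 0.026; top 0.41 0.027; side 0.34 0.148; side 0.35 0.148; side 0.36 0.148; side 0.37 0.148; side 0.38 0.146; side 0.39 0.003; side 0.4 0.026; side 0.41 0.027; row [5.189, -5.848, -0.664, 0.001, -0.0, 2.577] mm 392 deg 20.6
row [6.602, -5.401, 0.136, 0.001, -0.0, 2.577] mm 427 deg 20.6
```

```bash
python3 -m pendant '[[6.71,-5.36,0.13,0,0,2.58,1],[6.71,-5.36,0.13,0,0,2.58,1],[6.71,-5.36,0.13,0,0,2.58,1],[6.71,-5.36,0.13,0,0,2.58,1],[6.71,-5.36,0.13,0,0,2.58,1],[6.71,-5.36,0.13,0,0,2.58,1],[6.71,-5.36,0.13,0,0,2.58,1],[6.71,-5.36,0.13,0,0,2.58,1],[6.71,-5.36,0.13,0,0,2.58,1],[6.71,-5.36,0.13,0,0,2.58,1]]' 40
cat >> h.py <<'E'
def wrist(names,fn=None):
    c=manip.get_calibration('wrist'); im,d=manip.camera('wrist'); P=cloud('wrist',d,c)
    if fn: cv2.imwrite(fn,cv2.cvtColor(im,cv2.COLOR_RGB2BGR))
    for n in names:
        for t in manip.trace(n,'wrist')[:1]:
            X=P[t['pixels']&(d>0)]
            if len(X)<50: print(n,'few');continue
            zt=np.percentile(X[:,2],80); T=X[abs(X[:,2]-zt)<.005]
            r=cv2.minAreaRect((T[:,:2]*1000).astype(np.float32))
            print(n,round(t['p'],2),t['box'],'ztop',zt.round(4),'rect',np.round(r[0],1),np.round(r[1],1),round(r[2],1),'med',np.median(T,0).round(4))
    return c,im,d,P
E
python3 - <<'E'
from h import *
wrist(['grooved_pad','drilled_pad','separator'],'pics/w1.png')
row([.44,-.216,.20],down(0))
E
```

```text
clock: 2.3
position: [0.4391, -0.2174, 0.2003]
ee_rot: [1.0, -0.001, -0.0, 0.0]
ft_force: [0.1, -0.2, 0.3]
grip_width: 1.0
grasp_force: 0.0
grooved_pad 0.86 [293.3, 165.8, 342.1, 240.4] ztop 0.0244 rect [ 432.2 -216.5] [39.6 64.1] 88.9 med [ 0.4339 -0.2162  0.0242]
drilled_pad 0.59 [102.9, 73.9, 191.9, 169.1] ztop 0.0248 rect [501.4 -77.8] [64.4 41.2] 18.7 med [ 0.5025 -0.0786  0.0242]
separator 0.65 [5.5, 114.7, 64.0, 196.2] ztop 0.0107 rect [473.1  28. ] [41.9 64.5] 75.6 med [0.4748 0.0267 0.0101]
row [0.012, -0.014, 0.006, 0.001, -0.0, -0.013] mm 1 deg 0.1
```

View pics/w1.png

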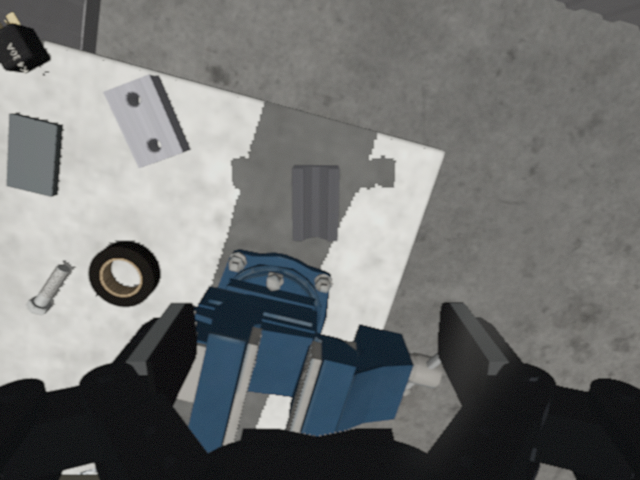

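```bash
python3 -m pendant '[[0,-0.02,1.2,0,0,0,0.6],[0,-0.02,2.3,0,0,0.1,0.4],[0,-0.02,3.0,0,0,0.1,0.4],[0,-0.02,3.4,0,0,0.1,0.4],[0,-0.02,3.65,0,0,0.1,0.4],[0,-0.02,3.65,0,0,0.1,0.4],[0,-0.02,3.65,0,0,0.1,-0.5],[0,-0.02,3.65,0,0,0.1,-0.5],[0,-0.02,3.65,0,0,0.1,-0.5],[0,-0.02,3.65,0,0,0.1,-0.5]]' 60
python3 -m pendant '[[0,0,0,0,0,0,-0.5],[0,0,0,0,0,0,-0.5],[0,0,-0.6,0,0,0,-0.5],[0,0,-1.6,0,0,0,-0.5],[0,0,-2.6,0,0,0,-0.5],[0,0,-3.6,0,0,0,-0.5],[0,0,-4,0,0,0,-0.5],[0,0,-4,0,0,0,-0.5],[0,0,-4,0,0,0,-0.5],[0,0,-4,0,0,0,-0.5]]'
python3 - <<'E'
from h import *
yaw=np.radians(20.); foot=np.array([.492,.2025,0])
M=R.from_euler('z',yaw)*R.from_euler('y',-np.radians(25))   # channel frame
print(M.as_matrix().round(3))
tool=M*R.from_euler('x',np.pi)
o=foot+[0,0,.045]
print('mouth',o+M.apply([0,0,.066]))
for h in(.16,):
    row(o+M.apply([.006,0,h+.018]),tool)
E
```

```text
clock: 3.75
position: [0.4399, -0.2151, 0.0181]
ee_rot: [1.0, -0.007, 0.0, 0.0]
ft_force: [-0.1, 0.3, 0.1]
grip_width: 0.251
grasp_force: 0.0
clock: 5.0
position: [0.4391, -0.2148, 0.2165]
ee_rot: [1.0, -0.007, -0.001, -0.0]
ft_force: [0.2, 0.0, -0.0]
grip_width: 0.248
grasp_force: 0.0
[[ 0.852 -0.342 -0.397]
 [ 0.31   0.94  -0.145]
 [ 0.423  0.     0.906]]
mouth [0.46578934 0.1929601  0.10481631]
row [-0.368, -7.864, 0.161, 0.559, 3.102, -2.564] mm 394 deg 32.5
```

```bash
python3 - <<'E'
from h import *
wrist(['grooved_pad'],'pics/w2.png')
print(manip.get_obs()['grip_width'])
E
```

```text
grooved_pad 0.73 [293.7, 162.1, 340.1, 237.6] ztop 0.0244 rect [ 432.  -216.2] [40.  64.2] 89.0 med [ 0.4334 -0.2075  0.0242]
0.25267871723400875
```

View pics/w2.png

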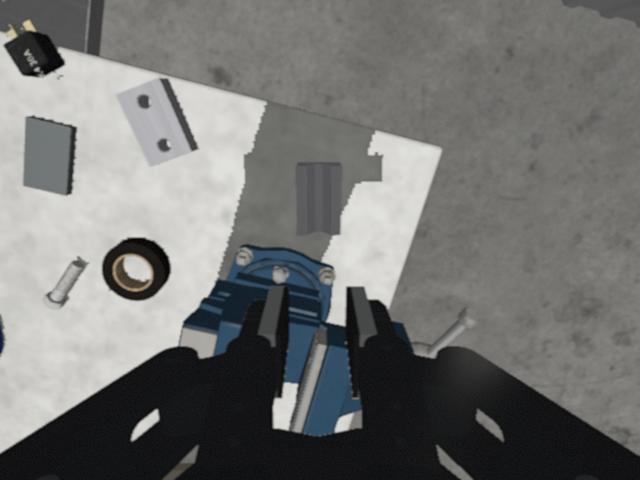

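```bash
python3 - <<'E'
from h import *
c,im,d,P=wrist([]); o=manip.get_obs(); r=R.from_quat(o['ee_rot'])
T=r.inv().apply((P.reshape(-1,3)-o['position'])).reshape(P.shape)
m=(d>0)&(d<.25)
print(o['position'],m.sum())
for uv in[(270,290),(283,290),(275,320),(360,290),(370,310),(265,340)]:
    print(uv,d[uv[1],uv[0]],T[uv[1],uv[0]].round(4))
X=T[m]; print(X.min(0),X.max(0)); 
for cam in('top','side'):
    c=manip.get_calibration(cam); im,d=manip.camera(cam); P=cloud(cam,d,c)
    u,v=proj(c,o['position'])[0].round().astype(int); print(cam,u,v)
    cv2.imwrite(f'pics/{cam}2.png',cv2.cvtColor(cv2.resize(im[max(0,v-100):v+100,max(0,u-100):u+100],(400,400)),cv2.COLOR_RGB2BGR))
    Q=P[(d>0)]; Q=Q[(abs(Q[:,0]-.44)<.05)&(abs(Q[:,1]+.215)<.05)&(Q[:,2]>.15)&(Q[:,2]<.26)]
    if len(Q): print(Q.min(0),Q.max(0))
cv2.imwrite('pics/c2.png',np.hstack([cv2.imread(f'pics/{k}2.png') for k in('top','side')]))
E
```

```text
[ 0.43945571 -0.21490198  0.2171034 ] 63784
(270, 290) 0.1483394 [ 0.0103 -0.0163 -0.0313]
(283, 290) 0.14721459 [ 0.0108 -0.0115 -0.0324]
(275, 320) 0.124979146 [ 0.0116 -0.0121 -0.0554]
(360, 290) 0.1480263 [ 0.0105  0.0161 -0.0316]
(370, 310) 0.1324341 [ 0.0109  0.0176 -0.0478]
(265, 340) 0.11284211 [ 0.0123 -0.0137 -0.0678]
[-0.01331414 -0.05955242 -0.11957094] [ 0.02107453  0.06022824 -0.02483405]
top 442 261
[ 0.43026615 -0.20423317  0.24103356] [ 0.43438567 -0.19190416  0.25993266]
side 283 225
[ 0.43204835 -0.24194826  0.24248182] [ 0.45389827 -0.19954492  0.25976063]
```

View pics/c2.png

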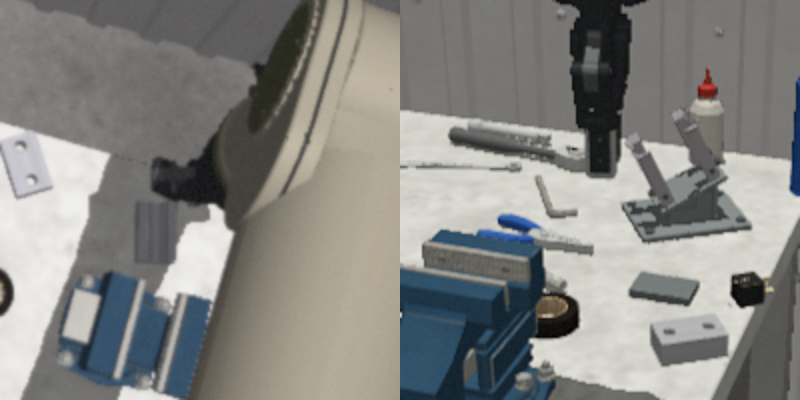

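The fingertips really stand about 25 mm behind the reported TCP, not 14 mm ahead of it: wrist and side depth both show this. That is why the first grasp closed above the pad. I'll correct the height and retry, with a cautious descent.

```bash
python3 -m pendant '[[0,0.02,1.2,0,0,0,0.4],[0,0.02,2.4,0,0,0,0.4],[0,0.02,3.4,0,0,0,0.4],[0,0.02,4.0,0,0,0,0.4],[0,0.02,4.3,0,0,0,0.4],[0,0.02,4.5,0,0,0,0.4],[0,0.02,4.6,0,0,0,0.4],[0,0.02,4.68,0,0,0,0.4],[0,0.02,4.68,0,0,0,0.4],[0,0.02,4.68,0,0,0,0.4]]' 60
python3 - <<'E'
from h import *
o=manip.get_obs(); r=R.from_quat(o['ee_rot'])
c=manip.get_calibration('wrist'); im,d=manip.camera('wrist'); P=cloud('wrist',d,c)
T=r.inv().apply((P.reshape(-1,3)-o['position'])).reshape(P.shape)
m=(d>0)&(d<.155)&(abs(T[...,0])<.013)&(abs(T[...,1])<.05); print('tip tool z',np.percentile(T[m][:,2],[99,100]),'tip world z',np.percentile(P[m][:,2],[0,1]))
c=manip.get_calibration('side'); im,d=manip.camera('side'); P=cloud('side',d,c)
cv2.imwrite('pics/s3.png',cv2.cvtColor(cv2.resize(im[240:400,200:400],(600,480)),cv2.COLOR_RGB2BGR))
E
```

```text
clock: 6.5
position: [0.44, -0.2162, -0.0158]
ee_rot: [1.0, -0.007, 0.0, 0.0]
ft_force: [-0.1, 0.2, -0.8]
grip_width: 0.699
grasp_force: 0.0
tip tool z [-0.02821115 -0.02604794] tip world z [0.01029505 0.01245954]
```

View pics/s3.png

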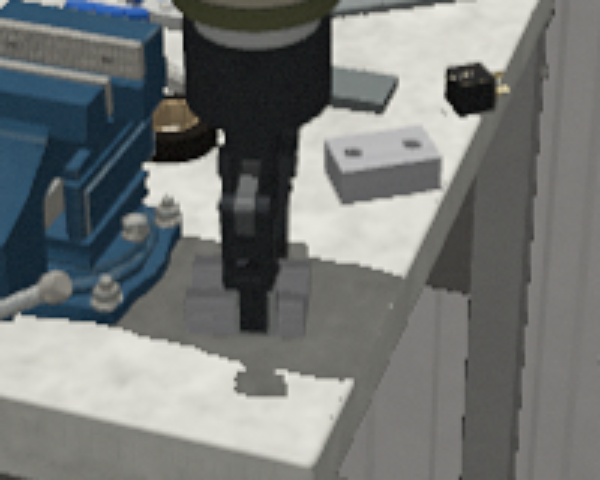

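The image shows the fingers straddling the pad, with the tips about 11 mm above the bench. I'll go 5 mm lower, close and lift.

```bash
python3 -m pendant '[[0,0,0.1,0,0,0,0.4],[0,0,0.1,0,0,0,-0.5],[0,0,0.1,0,0,0,-0.5],[0,0,0.1,0,0,0,-0.5],[0,0,0.1,0,0,0,-0.5],[0,0,0.1,0,0,0,-0.5],[0,0,-0.2,0,0,0,-0.5],[0,0,-1,0,0,0,-0.5],[0,0,-2,0,0,0,-0.5],[0,0,-3,0,0,0,-0.5]]' 60
cat >> h.py <<'E'
yaw=np.radians(20.); foot=np.array([.492,.2025,0])
M=R.from_euler('z',yaw)*R.from_euler('y',-np.radians(25)); O=foot+[0,0,.045]
TOOL=M*R.from_euler('x',np.pi)
def chan(gx,tipz,tipt): # TCP so that tool axis at channel x=gx, fingertips at channel z=tipz; tipt = tip's tool z
    row(O+M.apply([gx,0,tipz+tipt]),TOOL)
E
python3 - <<'E'
from h import *
o=manip.get_obs();print(o['position'],o['grip_width'],o['grasp_force'])
chan(.006,.15,-.026)
E
```

```text
clock: 7.85
position: [0.4395, -0.2158, 0.1364]
ee_rot: [1.0, -0.007, 0.0, 0.0]
ft_force: [0.1, -0.6, -1.3]
grip_width: 0.453
grasp_force: 60.6
[ 0.43954496 -0.21578353  0.13637203] 0.4531777721327633 60.60536876320839
row [0.054, -8.046, -0.473, 0.57, 3.087, -2.558] mm 403 deg 32.4
```

```bash
python3 -m pendant '[[0.07,-1,-1,0.1,0.4,-0.3,-0.5],[0.07,-2.2,-1,0.2,0.8,-0.6,-0.5],[0.07,-3.4,-0.9,0.3,1.2,-1,-0.5],[0.07,-4.6,-0.8,0.4,1.8,-1.5,-0.5],[0.07,-5.8,-0.7,0.5,2.4,-2,-0.5],[0.07,-7,-0.6,0.57,3.08,-2.56,-0.5],[0.07,-8.05,-0.47,0.57,3.09,-2.56,-0.5],[0.07,-8.05,-0.47,0.57,3.09,-2.56,-0.5],[0.07,-8.05,-0.47,0.57,3.09,-2.56,-0.5],[0.07,-8.05,-0.47,0.57,3.09,-2.56,-0.5]]'
python3 - <<'E'
from h import *
c,im,d,P=wrist([],'pics/w4.png'); o=manip.get_obs(); print(o['grip_width'])
# cloud in channel frame
Q=M.inv().apply(P.reshape(-1,3)-O).reshape(P.shape)
m=(d>0)&(abs(Q[...,0])<.06)&(abs(Q[...,1])<.05)
np.savez('w4.npz',Q=Q,m=m,d=d)
# lips: points with z in .066...076
L=Q[m&(Q[...,2]>.067)&(Q[...,2]<.078)]; 
for sx in(-1,1):
  for sy in(-1,1):
    k=L[(L[:,0]*sx>0.01)&(L[:,1]*sy>0.005)]
    if len(k)>5: print('lip',sx,sy,len(k),np.percentile(k,[2,98],axis=0).round(4).tolist())
# rails
L=Q[m&(Q[...,2]>.02)&(Q[...,2]<.064)]
for sx in(-1,1):
  for sy in(-1,1):
    k=L[(L[:,0]*sx>0.01)&(L[:,1]*sy>0.005)]
    if len(k)>5: print('rail',sx,sy,len(k),np.percentile(k,[2,50,98],axis=0).round(4).tolist())
# held part
L=Q[m&(Q[...,2]>.12)&(Q[...,2]<.19)]
print('held',len(L),np.percentile(L,[1,50,99],axis=0).round(4).tolist() if len(L) else '')
F=Q[(d>0)&(abs(Q[...,2])<.004)&(abs(Q[...,0])<.05)&(abs(Q[...,1])<.04)]; print('floor',len(F),np.percentile(F,[1,50,99],axis=0).round(4).tolist())
row(O+M.apply([.007,0,.124]),TOOL)
E
```

```text
clock: 9.1
position: [0.4493, 0.1852, 0.1575]
ee_rot: [0.962, 0.168, 0.213, -0.037]
ft_force: [0.4, -0.5, -0.8]
grip_width: 0.454
grasp_force: 60.9
0.45349559603973183
lip 1 -1 620 [[0.0201, -0.0266, 0.0673], [0.0385, -0.0082, 0.0764]]
lip 1 1 650 [[0.0204, 0.0127, 0.0673], [0.039, 0.0313, 0.0763]]
rail 1 -1 419 [[0.0207, -0.0224, 0.0201], [0.0347, -0.0142, 0.0344], [0.0409, -0.0057, 0.0596]]
rail 1 1 488 [[0.0208, 0.0058, 0.0201], [0.0348, 0.0177, 0.0324], [0.0408, 0.0268, 0.0614]]
held 26100 [[-0.0317, -0.0329, 0.1475], [0.0097, -0.0019, 0.1664], [0.0305, 0.0289, 0.1884]]
floor 4805 [[-0.0179, -0.0271, -0.0008], [0.0042, 0.0026, 0.0014], [0.0408, 0.0315, 0.0031]]
row [0.024, -0.032, -0.052, 0.004, -0.0, -0.014] mm 3 deg 0.1
```

View pics/w4.png

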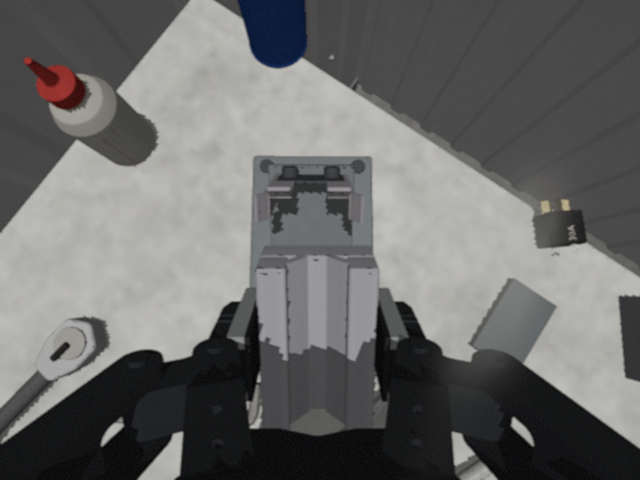

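```bash
python3 - <<'E'
from h import *
f=np.load('w4.npz'); Q=f['Q'];d=f['d'];
B=(d>0)&(abs(Q[...,0])<.055)&(abs(Q[...,1])<.05)
def H(X,lo,hi,st=.001):
    h,e=np.histogram(X,np.arange(lo,hi,st)); return ' '.join(f'{round(a*1000)}:{n}' for a,n in zip(e,h) if n)
for z0,z1 in((.012,.03),(.03,.062),(.066,.078)):
    k=Q[B&(Q[...,2]>z0)&(Q[...,2]<z1)]
    print(z0,'x',H(k[:,0],.0,.05)); print('  y',H(k[:,1],-.04,.04))
k=Q[B&(Q[...,2]>.135)&(Q[...,2]<.16)&(abs(Q[...,1])<.018)]; print('held x',H(k[:,0],0,.05))
k=Q[B&(Q[...,2]>.155)&(Q[...,2]<.175)&(Q[...,0]>.015)]; print('held y',H(k[:,1],-.04,.04)); print('z',H(k[:,2],.15,.19))
p=(d>0)&(Q[...,2]>.066)&(Q[...,2]<.078)&(abs(Q[...,0]-.03)<.02)&(abs(Q[...,1])<.04)
y,x=np.where(p);print(x.min(),x.max(),y.min(),y.max())
# foot plate yaw/centre from the wrist
c=manip.get_calibration('wrist')
W=M.apply(Q.reshape(-1,3))+O; k=W[(abs(W[:,2]-.008)<.003)&(np.linalg.norm(W[:,:2]-foot[:2],axis=1)<.085)]
r=cv2.minAreaRect((k[:,:2]*1000).astype(np.float32)); print(r)
E
```

```text
0.012 x 19:1 20:4 21:3 22:2 31:2 32:58 33:39 34:321 35:60 36:60 37:50 38:51 39:50 40:53 41:86 42:1
  y -23:4 -22:7 -21:6 -20:12 -19:7 -18:18 -17:17 -16:19 -15:28 -14:19 -13:27 -12:23 -11:22 -10:28 -9:17 -8:32 -7:21 -6:17 -5:9 -4:17 -3:9 -2:17 -1:9 0:18 1:13 2:13 3:14 4:11 5:15 6:12 7:15 8:12 9:14 10:24 11:30 12:24 13:27 14:20 15:25 16:18 17:28 18:19 19:26 20:17 21:15 22:7 23:7 24:15 25:8 26:7 27:2
0.03 x 19:3 20:16 21:17 22:17 23:17 24:15 25:12 26:11 27:8 28:6 29:2 31:1 32:8 33:7 34:302 35:38
  y -23:13 -22:17 -21:12 -20:60 -19:11 -18:9 -17:10 -16:9 -15:12 -14:11 -13:11 -12:12 -11:12 -10:10 -9:12 -8:9 12:29 13:11 14:10 15:10 16:10 17:9 18:12 19:9 20:9 21:11 22:9 23:9 24:85 25:10 26:17
0.066 x 19:10 20:53 21:57 22:55 23:58 24:50 25:58 26:50 27:48 28:54 29:52 30:58 31:62 32:129 33:107 34:111 35:61 36:75 37:69 38:83 39:16
  y -27:39 -26:57 -25:60 -24:61 -23:65 -22:60 -21:54 -20:25 -19:20 -18:20 -17:20 -16:17 -15:17 -14:20 -13:19 -12:18 -11:19 -10:18 -9:20 -8:9 12:22 13:21 14:21 15:20 16:18 17:22 18:19 19:20 20:22 21:22 22:20 23:20 24:43 25:56 26:62 27:64 28:67 29:63 30:48 31:28
held x 0
[... 153 characters left out ...]
 24:115 25:119 26:111 27:112 28:125 29:378 30:1102
held y -29:8 -28:78 -27:82 -26:86 -25:87 -24:75 -23:58 -22:172 -21:171 -20:169 -19:168 -18:172 -17:177 -16:171 -15:168 -14:172 -13:212 -12:155 -11:150 -10:149 -9:140 -8:133 -7:126 -6:112 -5:83 -4:47 -3:78 -2:85 -1:70 0:74 1:123 2:127 3:137 4:133 5:143 6:143 7:184 8:186 9:173 10:171 11:170 12:174 13:175 14:169 15:173 16:168 17:161 18:55 19:80 20:87 21:79 22:84 23:75 24:1
z 155:577 156:330 157:375 158:357 159:355 160:370 161:390 162:316 163:162 164:124 165:208 166:1033 167:1504 168:280 169:66 170:76 171:64 172:63 173:67 174:82
253 363 187 222
((498.1273498535156, 207.2499542236328), (109.65776824951172, 100.23310852050781), 19.651079177856445)
```

```bash
python3 -m pendant '[[-0.02,-0.09,0.3,0,0,0,-0.5],[-0.02,-0.09,0.8,0,0,0,-0.5],[-0.02,-0.09,1.1,0,0,0,-0.5],[-0.02,-0.09,1.1,0,0,0,-0.5],[-0.02,-0.09,1.1,0,0,0,-0.5],[-0.02,-0.09,1.1,0,0,0,-0.5],[-0.02,-0.09,1.1,0,0,0,-0.5],[-0.02,-0.09,1.1,0,0,0,-0.5],[-0.02,-0.09,1.1,0,0,0,-0.5],[-0.02,-0.09,1.1,0,0,0,-0.5]]'
cat >> h.py <<'E'
def H(X,lo,hi,st=.001):
    h,e=np.histogram(X,np.arange(lo,hi,st)); return ' '.join(f'{round(a*1000)}:{n}' for a,n in zip(e,h) if n)
def fit(ztop): # wrist view in channel frame; ztop = expected channel z of held part's top
    c,im,d,P=wrist([]); o=manip.get_obs()
    t=M.inv().apply(np.array(o['position'])-O); print('TCP chan',t.round(4),'rot err deg',(TOOL.inv()*R.from_quat(o['ee_rot'])).as_rotvec(degrees=True).round(2),o['grip_width'])
    Q=M.inv().apply(P.reshape(-1,3)-O).reshape(P.shape)
    B=(d>0)&(abs(Q[...,0])<.055)&(abs(Q[...,1])<.05)
    k=Q[B&(Q[...,2]>.066)&(Q[...,2]<.08)&(Q[...,0]>.019)]
    e=np.r_[np.percentile(k[:,1],[.5,99.5]),np.percentile(k[:,0],99.5),np.percentile(k[:,2],98)]
    print('lips y',e[:2].round(4),'centre',(e[:2].mean()).round(4),'xmax',e[2].round(4),'ztop',e[3].round(4))
    k=Q[B&(abs(Q[...,2]-ztop)<.012)]; print('held z',H(k[:,2],ztop-.012,ztop+.012))
    k=Q[B&(Q[...,2]<ztop+.002)&(Q[...,2]>ztop-.003)&(Q[...,0]>.005)]; print('held y',H(k[:,1],-.04,.04)); print('held x',H(k[:,0],.015,.05))
    # yaw of part edge: front edge x vs y
    return Q,d
E
python3 - <<'E'
from h import *
fit(.112)
E
```

```text
clock: 10.4
position: [0.4684, 0.1983, 0.107]
ee_rot: [0.961, 0.169, 0.213, -0.038]
ft_force: [0.5, -0.1, -2.2]
grip_width: 0.455
grasp_force: 60.9
TCP chan [0.0049 0.0041 0.0662] rot err deg [0.01 0.   0.01] 0.45162233164270915
lips y [-0.0268  0.0314] centre 0.0023 xmax 0.039 ztop 0.0763
held z 100:1555 101:986 102:1069 103:1035 104:1066 105:1126 106:1145 107:661 108:300 109:243 110:765 111:4883 112:3856 113:379 114:153 115:176 116:171 117:198 118:179 119:193 120:173 121:209 122:185
held y -30:7 -29:20 -28:18 -27:25 -26:22 -25:22 -24:1 -23:7 -22:20 -21:19 -20:22 -19:24 -18:23 -17:40 -16:215 -15:216 -14:220 -13:217 -12:212 -11:217 -10:220 -9:218 -8:218 -7:184 13:115 14:216 15:220 16:213 17:212 18:211 19:223 20:224 21:210 22:219 23:105 24:16 25:22 26:21 27:24 28:23 29:12 31:15 32:23 33:25 34:21 35:21 36:14
held x 15:417 16:188 17:165 18:178 19:175 20:171 21:186 22:175 23:182 24:181 25:171 26:189 27:169 28:239 29:190
```

```bash
python3 -m pendant '[[-0.01,0.027,0,0,0,0,-0.5],[-0.01,0.027,0.2,0,0,0,-0.5],[-0.01,0.027,0.4,0,0,0,-0.5],[-0.01,0.027,0.6,0,0,0,-0.5],[-0.01,0.027,0.8,0,0,0,-0.5],[-0.01,0.027,1.0,0,0,0,-0.5],[-0.01,0.027,1.2,0,0,0,-0.5],[-0.01,0.027,1.4,0,0,0,-0.5],[-0.01,0.027,1.4,0,0,0,-0.5],[-0.01,0.027,1.4,0,0,0,-0.5]]'
python3 - <<'E'
from h import *
fit(.042)
E
```

```text
clock: 11.7
position: [0.4963, 0.2071, 0.0436]
ee_rot: [0.961, 0.17, 0.213, -0.038]
ft_force: [0.5, -0.8, -0.7]
grip_width: 0.454
grasp_force: 60.9
TCP chan [ 0.0046  0.0027 -0.0035] rot err deg [0.   0.03 0.01] 0.453816362577961
lips y [-0.0268  0.0315] centre 0.0023 xmax 0.0391 ztop 0.0762
held z 30:1776 31:1006 32:1030 33:1069 34:1095 35:1182 36:1188 37:805 38:331 39:258 40:497 41:3351 42:4272 43:658 44:263 45:254 46:250 47:260 48:267 49:262 50:272 51:265 52:264 53:281
held y -23:13 -22:21 -21:40 -20:35 -19:40 -18:58 -17:146 -16:135 -15:138 -14:135 -13:138 -12:133 -11:142 -10:172 -9:223 -8:138 12:201 13:194 14:151 15:144 16:143 17:133 18:142 19:137 20:143 21:141 22:44 23:36 24:40 25:39 26:19 27:2
held x 15:314 16:161 17:180 18:170 19:124 20:53 21:49 22:40 23:33 24:30 25:26 26:26 27:20 28:22 31:5 32:8 33:8 34:413 35:83
```

```bash
python3 -m pendant '[[0,0,0.1,0,0,0,-0.5],[0,0,0.2,0,0,0,-0.5],[0,0,0.28,0,0,0,-0.5],[0,0,0.28,0,0,0,-0.5],[0,0,0.28,0,0,0,0.3],[0,0,0.28,0,0,0,0.3],[0,0,0.28,0,0,0,0.3],[0,0,0.28,0,0,0,0.3],[0,0,0.28,0,0,0,0.3],[0,0,0.28,0,0,0,0.3]]'
python3 - <<'E'
from h import *
Q,d=fit(.024)
E
python3 -m pendant '[[0,0,-0.3,0,0,0,0.3],[0,0,-1,0,0,0,0.3],[0,0,-2,0,0,0,0.3],[0,0,-3,0,0,0,0.3],[0,0,-3,0,0,0,0.3],[0,0,-3,0,0,0,0.3],[0,0,-3,0,0,0,0.3],[0,0,-3,0,0,0,0.3],[0,0,-3,0,0,0,0.3],[0,0,-3,0,0,0,0.3]]'
python3 - <<'E'
from h import *
Q,d=fit(.025)
wrist(['separator','drilled_pad','grooved_pad'],'pics/w5.png')
th=np.radians(-14.5); row([.474,.0275,.12],down(th))
E
```

```text
clock: 13.0
position: [0.5012, 0.2084, 0.0303]
ee_rot: [0.962, 0.169, 0.213, -0.037]
ft_force: [-5.3, -2.1, -2.4]
grip_width: 0.652
grasp_force: 0.0
TCP chan [ 0.0035  0.0024 -0.0179] rot err deg [-0.03 -0.07  0.03] 0.6519669209775679
lips y [-0.0296  0.0335] centre 0.0019 xmax 0.0391 ztop 0.0796
held z 12:732 13:1842 14:1125 15:1048 16:1173 17:1206 18:1386 19:1541 20:1519 21:625 22:375 23:404 24:2027 25:4641 26:1214 27:488 28:581 29:218 30:131 31:170 32:216 33:218 34:228 35:194
held y -40:4 -39:7 -38:7 -23:14 -22:14 -21:18 -20:16 -19:15 -18:33 -17:32 -16:35 -15:46 -14:47 -13:69 -12:100 -11:128 -10:143 -9:236 -8:54 -7:20 -6:12 -5:14 -4:14 -3:15 -2:18 -1:13 0:13 1:16 2:14 3:15 4:12 5:15 6:17 7:15 8:16 9:12 10:16 11:118 12:222 13:169 14:139 15:117 16:77 17:58 18:41 19:41 20:46 21:37 22:13 23:13 24:20 25:16 26:13 27:2 29:8
held x 15:59 16:58 17:53 18:52 19:37 20:51 21:42 22:37 23:37 24:35 25:36 26:28 27:40 28:3 33:2 34:650 35:108 36:28 37:24 38:26 39:24 40:28 41:15
clock: 14.3
position: [0.4422, 0.1872, 0.1662]
ee_rot: [0.962, 0.169, 0.213, -0.038]
ft_force: [-0.2, -0.5, -0.1]
grip_widt
[... 462 characters left out ...]
1 -4:4 -3:1 -2:2 -1:1 0:2 1:1 2:4 3:1 4:4 5:1 6:3 7:1 8:2 9:2 10:3 11:3 12:65 13:35 14:39 15:43 16:45 17:43 18:35 19:47 20:35 21:40 22:2 23:1 24:6 25:3 26:3
held x 15:42 16:38 17:48 18:34 19:50 20:38 21:55 22:40 23:34 24:5 25:9 26:3 27:3 28:1 33:1 34:89 35:8 36:1 37:2 40:1
separator 0.69 [468.3, 273.1, 555.4, 360.6] ztop 0.011 rect [472.8  28.7] [40.9 64.2] 74.8 med [0.4726 0.0298 0.0104]
drilled_pad 0.9 [615.1, 286.6, 640.0, 373.7] ztop 0.0198 rect [494.6 -58.9] [62.3  4.3] 17.7 med [ 0.4994 -0.0573  0.0194]
grooved_pad 0.95 [289.1, 180.3, 347.4, 272.6] ztop 0.0703 rect [492.  204.7] [39.6 39.9] 21.3 med [0.4927 0.2093 0.0695]
row [-0.843, 3.22, 0.633, -0.943, -3.028, 4.242] mm 169 deg 42.4
```

View pics/w5.png

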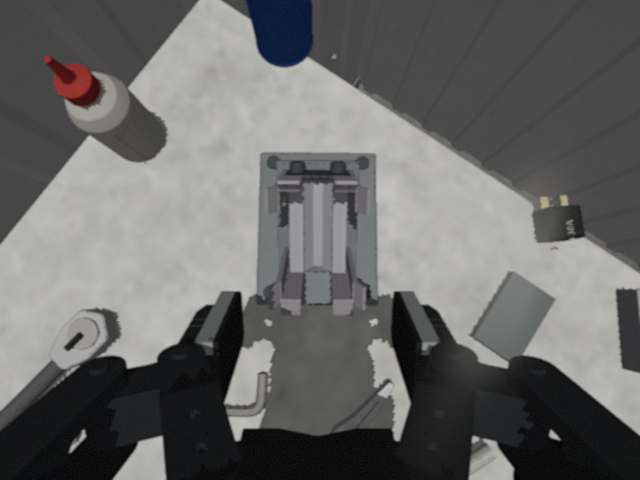

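```bash
python3 -m pendant '[[-0.2,0.8,0,-0.2,-0.6,0.9,0.3],[-0.4,1.6,0.15,-0.4,-1.2,1.8,0.3],[-0.6,2.4,0.3,-0.6,-1.8,2.7,0.3],[-0.8,3.2,0.5,-0.8,-2.4,3.5,0.3],[-0.84,3.22,0.63,-0.94,-3.03,4.24,0.3],[-0.84,3.22,0.63,-0.94,-3.03,4.24,0.3],[-0.84,3.22,0.63,-0.94,-3.03,4.24,0.3],[-0.84,3.22,0.63,-0.94,-3.03,4.24,0.3],[-0.84,3.22,0.63,-0.94,-3.03,4.24,0.3],[-0.84,3.22,0.63,-0.94,-3.03,4.24,0.3]]'
python3 - <<'E'
from h import *
wrist(['separator','drilled_pad'])
row([.4735,.0284,-.0235],down(np.radians(-14.7)))
E
```

```text
clock: 15.8
position: [0.4741, 0.0273, 0.1207]
ee_rot: [0.992, -0.126, 0.001, 0.001]
ft_force: [-0.0, -0.9, -0.1]
grip_width: 0.646
grasp_force: 0.0
separator 0.94 [287.2, 174.8, 343.8, 261.7] ztop 0.0109 rect [473.5  28.3] [40.1 63.7] 75.4 med [0.4751 0.028  0.0103]
drilled_pad 0.87 [405.6, 76.3, 518.3, 203.0] ztop 0.0249 rect [501.2 -77.9] [64.4 40.8] 18.7 med [ 0.5027 -0.0775  0.0243]
row [-0.016, -0.017, 2.878, 0.001, -0.002, 0.028] mm 144 deg 0.2
```

```bash
python3 -m pendant '[[-0.01,-0.02,1,0,0,0.02,0.3],[-0.01,-0.02,2,0,0,0.02,0.3],[-0.01,-0.02,2.6,0,0,0.02,0.3],[-0.01,-0.02,2.8,0,0,0.02,0.3],[-0.01,-0.02,2.88,0,0,0.02,0.3],[-0.01,-0.02,2.88,0,0,0.02,0.3],[-0.01,-0.02,2.88,0,0,0.02,-0.5],[-0.01,-0.02,2.88,0,0,0.02,-0.5],[-0.01,-0.02,2.88,0,0,0.02,-0.5],[-0.01,-0.02,2.88,0,0,0.02,-0.5]]' 45
python3 -m pendant '[[0,0,0,0,0,0,-0.5],[0,0,-0.3,0,0,0,-0.5],[0,0,-1.2,0,0,0,-0.5],[0,0,-2.2,0,0,0,-0.5],[0,0,-3,0,0,0,-0.5],[0,0,-3.4,0,0,0,-0.5],[0,0,-3.4,0,0,0,-0.5],[0,0,-3.4,0,0,0,-0.5],[0,0,-3.4,0,0,0,-0.5],[0,0,-3.4,0,0,0,-0.5]]'
python3 - <<'E'
from h import *
print(manip.get_obs()['ft_force'])
row(O+M.apply([-.002,.003,.135]),TOOL)
E
```

```text
clock: 17.2
position: [0.4747, 0.0285, -0.0224]
ee_rot: [0.992, -0.128, 0.001, 0.0]
ft_force: [-3.1, -0.2, 8.8]
grip_width: 0.453
grasp_force: 44.5
clock: 18.45
position: [0.4734, 0.0288, 0.1456]
ee_rot: [0.992, -0.127, -0.001, -0.0]
ft_force: [-0.4, -1.2, 0.6]
grip_width: 0.451
grasp_force: 46.0
[-0.42197756 -1.17521143  0.55571498]
row [-1.521, -2.836, -0.415, 0.937, 3.039, -4.26] mm 162 deg 42.5
```

```bash
python3 -m pendant '[[-0.3,-0.4,-0.8,0.2,0.6,-0.9,-0.5],[-0.6,-1,-1,0.4,1.2,-1.8,-0.5],[-0.9,-1.6,-0.9,0.6,1.8,-2.7,-0.5],[-1.2,-2.2,-0.7,0.8,2.4,-3.5,-0.5],[-1.5,-2.8,-0.5,0.94,3.04,-4.26,-0.5],[-1.52,-2.84,-0.42,0.94,3.04,-4.26,-0.5],[-1.52,-2.84,-0.42,0.94,3.04,-4.26,-0.5],[-1.52,-2.84,-0.42,0.94,3.04,-4.26,-0.5],[-1.52,-2.84,-0.42,0.94,3.04,-4.26,-0.5],[-1.52,-2.84,-0.42,0.94,3.04,-4.26,-0.5]]'
python3 - <<'E'
from h import *
Q,d=fit(.171)
k=Q[(d>0)&(abs(Q[...,2]-.17)<.006)&(Q[...,0]>-.02)&(Q[...,0]<.04)&(abs(Q[...,1])<.03)]
np.savetxt('sep.txt',k)
print(cv2.minAreaRect((k[:,:2]*1000).astype(np.float32)))
# plane tilt
A=np.c_[k[:,:2],np.ones(len(k))]; print('tilt',np.linalg.lstsq(A,k[:,2],rcond=None)[0])
E
```

```text
clock: 19.7
position: [0.4366, 0.1847, 0.1675]
ee_rot: [0.961, 0.169, 0.214, -0.037]
ft_force: [0.7, -0.5, -1.1]
grip_width: 0.453
grasp_force: 46.0
TCP chan [-0.001   0.0024  0.1355] rot err deg [-0.05  0.07  0.06] 0.44503624302971767
lips y [-0.0268  0.0314] centre 0.0023 xmax 0.0388 ztop 0.0763
held z 159:63 160:77 161:85 162:88 163:99 164:89 165:108 166:208 167:3433 168:10530 169:2997 170:191 171:135 172:118 173:140 174:143 175:133 176:167 177:144 178:152 179:143 180:146 181:190 182:159
held y -31:4 -30:11 -29:16 -28:17 -27:16 -26:4 -25:1 -24:17 -23:18 -22:15 -21:17 -20:21 -19:14 -18:146 -17:158 -16:128 -15:154 -14:155 -13:133 -12:143 -11:160 -10:148 -9:143 -8:147 -7:154 -6:142 -5:141 -4:140 -3:151 -2:155 -1:159 0:156 1:135 2:128 3:150 4:151 5:149 6:147 7:143 8:139 9:140 10:150 11:135 12:149 13:137 14:149 15:149 16:136 17:142 18:142 19:156 20:144 21:89 22:17 23:15 24:19 25:15 26:19 27:10 29:15 30:14 31:16 32:17 33:12 34:1
held x 15:230 16:250 17:228 18:240 19:245 20:241 21:242 22:231 23:248 24:227 25:248 26:258 27:234 28:232 29:90
((4.975774765014648, 0.026800155639648438), (49.936737060546875, 59.92174530029297), 0.01903386600315571)
tilt [-0.00936996 -0.00586765  0.16869429]
```

```bash
python3 -m pendant '[[0,-0.01,0.6,0,0,0,-0.5],[0,-0.01,1.1,0,0,0,-0.5],[0,-0.01,1.4,0,0,0,-0.5],[0,-0.01,1.6,0,0,0,-0.5],[0,-0.01,1.8,0,0,0,-0.5],[0,-0.01,2.0,0,0,0,-0.5],[0,-0.01,2.2,0,0,0,-0.5],[0,-0.01,2.4,0,0,0,-0.5],[0,-0.01,2.5,0,0,0,-0.5],[0,-0.01,2.5,0,0,0,-0.5]]'
python3 - <<'E'
from h import *
fit(.0435)
E
```

```text
clock: 21.0
position: [0.4853, 0.2044, 0.0535]
ee_rot: [0.961, 0.17, 0.213, -0.038]
ft_force: [-0.6, 0.3, -0.5]
grip_width: 0.446
grasp_force: 47.2
TCP chan [-0.0012  0.0039  0.0105] rot err deg [ 0.03  0.03 -0.02] 0.4466627852893518
lips y [-0.0268  0.0314] centre 0.0023 xmax 0.0391 ztop 0.0762
held z 32:65 32:70 34:93 34:121 36:126 37:139 38:155 39:162 40:170 41:266 42:2575 43:10140 44:4034 45:436 46:324 47:366 48:383 49:365 50:373 51:406 52:422 53:400 54:430
held y -28:4 -27:7 -26:6 -25:7 -24:1 -23:14 -22:26 -21:27 -20:45 -19:32 -18:25 -17:62 -16:140 -15:154 -14:143 -13:136 -12:143 -11:149 -10:163 -9:192 -8:193 -7:180 -6:185 -5:183 -4:185 -3:179 -2:191 -1:196 0:195 1:173 2:153 3:192 4:192 5:192 6:192 7:174 8:174 9:192 10:179 11:181 12:201 13:173 14:142 15:148 16:147 17:140 18:143 19:146 20:147 21:142 22:140 23:70 24:50 25:29 26:29 27:18 28:12 29:2 30:1 31:3 32:7 33:7 34:6
held x 15:295 16:280 17:316 18:309 19:295 20:323 21:324 22:286 23:200 24:185 25:182 26:182 27:188 28:240 29:2 31:1 32:6 33:6 34:327 35:37
```

```bash
python3 -m pendant '[[0,0.02,0.07,0,0,0,-0.5],[0,0.02,0.14,0,0,0,-0.5],[0,0.02,0.14,0,0,0,-0.5],[0,0.02,0.14,0,0,0,-0.5],[0,0.02,0.14,0,0,0,0.1],[0,0.02,0.14,0,0,0,0.3],[0,0.02,0.14,0,0,0,0.3],[0,0.02,0.14,0,0,0,0.3],[0,0.02,0.14,0,0,0,0.3],[0,0.02,0.14,0,0,0,0.3]]'
python3 -m pendant '[[0,0,-0.3,0,0,0,0.3],[0,0,-1,0,0,0,0.3],[0,0,-2,0,0,0,0.3],[0,0,-2.6,0,0,0,0.3],[0,0,-2.6,0,0,0,0.3],[0,0,-2.6,0,0,0,0.3],[0,0,-2.6,0,0,0,0.3],[0,0,-2.6,0,0,0,0.3],[0,0,-2.6,0,0,0,0.3],[0,0,-2.6,0,0,0,0.3]]'
python3 - <<'E'
from h import *
Q,d=fit(.035)
k=Q[(d>0)&(abs(Q[...,2]-.035)<.006)&(Q[...,0]>-.02)&(Q[...,0]<.025)&(abs(Q[...,1]-.002)<.008)]
A=np.c_[k[:,:2],np.ones(len(k))]; print('tilt',np.linalg.lstsq(A,k[:,2],rcond=None)[0],len(k))
row([.5015,-.078,.16],down(np.radians(18.7)))
E
```

```text
clock: 22.3
position: [0.489, 0.2038, 0.0478]
ee_rot: [0.961, 0.169, 0.214, -0.037]
ft_force: [0.8, -0.2, 0.4]
grip_width: 0.65
grasp_force: 0.0
clock: 23.55
position: [0.437, 0.1848, 0.1648]
ee_rot: [0.962, 0.169, 0.213, -0.038]
ft_force: [-0.3, 0.3, -0.3]
grip_width: 0.648
grasp_force: 0.0
TCP chan [-0.0015  0.0022  0.1331] rot err deg [-0.02  0.01  0.04] 0.6533673939145326
lips y [-0.0268  0.0315] centre 0.0023 xmax 0.0389 ztop 0.0764
held z 23:41 24:25 25:28 26:27 27:85 28:104 29:58 30:22 31:18 32:30 33:150 34:1380 35:2940 36:1023 37:95 38:44 39:38 40:47 41:39 42:48 43:43 44:46 45:33
held y -23:2 -22:1 -21:1 -20:1 -19:3 -18:45 -17:52 -16:49 -15:49 -14:51 -13:47 -12:57 -11:40 -10:62 -9:40 -8:72 -7:36 -6:71 -5:36 -4:71 -3:36 -2:71 -1:36 0:72 1:35 2:71 3:50 4:56 5:61 6:46 7:64 8:41 9:64 10:40 11:69 12:39 13:67 14:36 15:63 16:37 17:63 18:45 19:52 20:47 21:42 22:1 23:2 24:11 25:2 26:1 27:1
held x 15:79 16:103 17:85 18:97 19:73 20:111 21:81 22:100 23:89 24:95 25:97 26:59 27:62 28:37 34:43 35:4
tilt [ 0.00041731 -0.01093603  0.0354845 ] 1581
row [-0.571, 5.38, -0.156, -0.034, -3.127, 0.155] mm 271 deg 25.0
```

```bash
python3 -m pendant '[[0,1,-0.1,0,-0.5,0,0.3],[-0.1,2.2,-0.1,0,-1.1,0.05,0.3],[-0.3,3.4,-0.1,-0.03,-1.8,0.1,0.3],[-0.5,4.6,-0.15,-0.03,-2.5,0.15,0.3],[-0.57,5.38,-0.16,-0.03,-3.13,0.15,0.3],[-0.57,5.38,-0.16,-0.03,-3.13,0.15,0.3],[-0.57,5.38,-0.16,-0.03,-3.13,0.15,0.3],[-0.57,5.38,-0.16,-0.03,-3.13,0.15,0.3],[-0.57,5.38,-0.16,-0.03,-3.13,0.15,0.3],[-0.57,5.38,-0.16,-0.03,-3.13,0.15,0.3]]' 60
python3 - <<'E'
from h import *
wrist(['drilled_pad'])
row([.5015,-.078,-.019],down(np.radians(18.7)))
E
```

```text
clock: 24.85
position: [0.5016, -0.0776, 0.1613]
ee_rot: [0.987, 0.163, 0.001, 0.001]
ft_force: [-0.0, -1.1, 0.8]
grip_width: 0.654
grasp_force: 0.0
drilled_pad 0.95 [288.2, 163.0, 342.1, 249.5] ztop 0.0249 rect [501.2 -77.7] [64.  40.1] 18.8 med [ 0.5027 -0.0775  0.0243]
row [-0.007, 0.002, 3.602, 0.006, -0.006, 0.01] mm 180 deg 0.1
```

```bash
python3 -m pendant '[[0,0,1.2,0,0,0,0.3],[0,0,2.3,0,0,0,0.3],[0,0,3.1,0,0,0,0.3],[0,0,3.5,0,0,0,0.3],[0,0,3.6,0,0,0,0.3],[0,0,3.6,0,0,0,0.3],[0,0,3.6,0,0,0,-0.5],[0,0,3.6,0,0,0,-0.5],[0,0,3.6,0,0,0,-0.5],[0,0,3.6,0,0,0,-0.5]]' 60
python3 -m pendant '[[0,0,0,0,0,0,-0.5],[0,0,-0.3,0,0,0,-0.5],[0,0,-1.2,0,0,0,-0.5],[0,0,-2.2,0,0,0,-0.5],[0,0,-3.2,0,0,0,-0.5],[0,0,-3.8,0,0,0,-0.5],[0,0,-3.8,0,0,0,-0.5],[0,0,-3.8,0,0,0,-0.5],[0,0,-3.8,0,0,0,-0.5],[0,0,-3.8,0,0,0,-0.5]]'
python3 - <<'E'
from h import *
row(O+M.apply([-.002,.003,.135]),TOOL)
E
```

```text
clock: 26.2
position: [0.5031, -0.0781, -0.0174]
ee_rot: [0.987, 0.163, 0.001, 0.001]
ft_force: [-1.3, 0.9, 7.2]
grip_width: 0.455
grasp_force: 60.9
clock: 27.45
position: [0.5012, -0.0776, 0.1701]
ee_rot: [0.987, 0.163, -0.0, -0.0]
ft_force: [-0.6, 0.2, -0.7]
grip_width: 0.456
grasp_force: 60.8
row [0.451, -5.398, 0.076, 0.028, 3.129, -0.151] mm 271 deg 25.1
```

```bash
python3 -m pendant '[[0,-0.6,-0.6,0,0.5,0,-0.5],[0.1,-1.8,-0.7,0,1.1,-0.05,-0.5],[0.2,-3,-0.6,0.03,1.8,-0.1,-0.5],[0.3,-4.2,-0.4,0.03,2.5,-0.15,-0.5],[0.45,-5.3,-0.1,0.03,3.13,-0.15,-0.5],[0.45,-5.4,0.08,0.03,3.13,-0.15,-0.5],[0.45,-5.4,0.08,0.03,3.13,-0.15,-0.5],[0.45,-5.4,0.08,0.03,3.13,-0.15,-0.5],[0.45,-5.4,0.08,0.03,3.13,-0.15,-0.5],[0.45,-5.4,0.08,0.03,3.13,-0.15,-0.5]]'
python3 - <<'E'
from h import *
Q,d=fit(.178)
E
```

```text
clock: 28.7
position: [0.4365, 0.1848, 0.167]
ee_rot: [0.961, 0.169, 0.214, -0.038]
ft_force: [0.0, 0.5, -1.2]
grip_width: 0.456
grasp_force: 60.9
TCP chan [-0.0013  0.0024  0.1352] rot err deg [-0.03  0.07  0.05] 0.45190128914121835
lips y [-0.0267  0.0315] centre 0.0024 xmax 0.0391 ztop 0.0763
held z 166:197 167:219 168:233 169:234 170:270 171:262 172:277 173:308 174:294 175:682 176:6831 177:9629 178:1218 179:146 180:166 181:170 182:161 183:169 184:174 185:181 186:174 187:167 188:194 189:203
held y -31:17 -30:18 -29:19 -28:17 -27:18 -26:7 -25:1 -24:21 -23:20 -22:18 -21:21 -20:20 -19:43 -18:208 -17:213 -16:208 -15:205 -14:214 -13:204 -12:206 -11:210 -10:212 -9:213 -8:208 -7:204 -6:206 -5:206 -4:199 -3:161 -2:139 -1:131 0:124 1:117 2:124 3:138 4:138 5:143 6:164 7:210 8:210 9:210 10:209 11:210 12:212 13:217 14:207 15:210 16:216 17:209 18:214 19:213 20:209 21:188 22:16 23:18 24:21 25:18 26:19 27:17 29:11 30:15 31:21 32:16 33:25 34:15
held x 15:235 16:264 17:251 18:244 19:270 20:268 21:322 22:330 23:353 24:354 25:354 26:369 27:368 28:363 29:301
```

```bash
python3 -m pendant '[[0,0,0.6,0,0,0,-0.5],[0,0,1.0,0,0,0,-0.5],[0,0,1.2,0,0,0,-0.5],[0,0,1.4,0,0,0,-0.5],[0,0,1.6,0,0,0,-0.5],[0,0,1.8,0,0,0,-0.5],[0,0,2.0,0,0,0,-0.5],[0,0,2.2,0,0,0,-0.5],[0,0,2.2,0,0,0,-0.5],[0,0,2.2,0,0,0,-0.5]]'
python3 - <<'E'
from h import *
fit(.067)
E
```

```text
clock: 30.0
position: [0.4797, 0.2013, 0.067]
ee_rot: [0.961, 0.169, 0.213, -0.038]
ft_force: [-0.3, 0.8, -0.7]
grip_width: 0.449
grasp_force: 63.3
TCP chan [-0.0015  0.003   0.0251] rot err deg [0.03 0.04 0.03] 0.4526955416076708
lips y [-0.0267  0.0313] centre 0.0023 xmax 0.039 ztop 0.0761
held z 55:222 56:280 57:289 58:352 59:349 60:343 61:331 62:371 63:366 64:395 65:1734 66:10011 67:7155 68:1111 69:813 70:724 71:546 72:504 73:543 74:840 75:863 76:333 77:187
held y -31:4 -30:17 -29:17 -28:18 -27:14 -26:16 -25:4 -24:7 -23:28 -22:66 -21:154 -20:115 -19:23 -18:107 -17:221 -16:213 -15:221 -14:212 -13:216 -12:216 -11:208 -10:218 -9:226 -8:217 -7:217 -6:203 -5:205 -4:209 -3:188 -2:153 -1:137 0:134 1:126 2:123 3:125 4:126 5:149 6:159 7:186 8:211 9:206 10:212 11:210 12:226 13:208 14:223 15:220 16:223 17:217 18:220 19:213 20:226 21:219 22:120 23:26 24:175 25:148 26:47 27:24 28:9 30:13 31:20 32:17 33:19 34:17 35:8
held x 15:243 16:260 17:243 18:249 19:285 20:328 21:372 22:363 23:404 24:390 25:406 26:400 27:388 28:590 29:122 30:46 31:83 32:166 33:55 34:55 35:5
```

```bash
python3 -m pendant '[[0,0,0.06,0,0,0,-0.5],[0,0,0.11,0,0,0,-0.5],[0,0,0.11,0,0,0,-0.5],[0,0,0.11,0,0,0,-0.5],[0,0,0.11,0,0,0,0.1],[0,0,0.11,0,0,0,0.3],[0,0,0.11,0,0,0,0.3],[0,0,0.11,0,0,0,0.3],[0,0,0.11,0,0,0,0.3],[0,0,0.11,0,0,0,0.3]]'
python3 -m pendant '[[0,0,-0.3,0,0,0,0.3],[0,0,-1,0,0,0,0.3],[0,0,-2,0,0,0,0.3],[0,0,-2.6,0,0,0,0.3],[0,0,-2.6,0,0,0,0.3],[0,0,-2.6,0,0,0,0.3],[0,0,-2.6,0,0,0,0.3],[0,0,-2.6,0,0,0,0.3],[0,0,-2.6,0,0,0,0.3],[0,0,-2.6,0,0,0,0.3]]'
python3 - <<'E'
from h import *
Q,d=fit(.059)
cv2.imwrite('pics/z1.png',cv2.cvtColor(manip.camera('wrist')[0],cv2.COLOR_RGB2BGR)); s=manip.camera('side')[0]
cv2.imwrite('pics/z2.png',np.hstack([cv2.resize(cv2.imread('pics/z1.png')[130:330,220:420],(400,400)),cv2.resize(cv2.cvtColor(s,cv2.COLOR_RGB2BGR)[150:270,270:390],(400,400))]))
E
```

```text
clock: 31.3
position: [0.4821, 0.2018, 0.0622]
ee_rot: [0.961, 0.169, 0.214, -0.037]
ft_force: [0.1, -0.8, -0.2]
grip_width: 0.651
grasp_force: 0.0
clock: 32.55
position: [0.4303, 0.1829, 0.1796]
ee_rot: [0.961, 0.169, 0.213, -0.037]
ft_force: [0.1, -0.8, 0.5]
grip_width: 0.65
grasp_force: 0.0
TCP chan [-0.0017  0.0027  0.1494] rot err deg [-0.03  0.05  0.01] 0.6499459909055587
lips y [-0.0268  0.0315] centre 0.0023 xmax 0.0388 ztop 0.0763
held z 47:51 48:46 49:36 50:64 51:61 52:32 53:29 54:61 55:55 56:45 57:144 58:1370 59:2966 60:987 61:83 62:39 63:43 64:39 65:42 66:69 67:203 68:208 69:198
held y -23:1 -22:1 -20:14 -18:52 -17:50 -16:60 -15:52 -14:54 -13:58 -12:45 -11:69 -10:37 -9:72 -8:49 -7:56 -6:62 -5:45 -4:68 -3:28 -2:49 -1:22 0:41 1:40 2:20 3:42 4:23 5:44 6:30 7:63 8:60 9:47 10:71 11:35 12:74 13:46 14:62 15:55 16:54 17:65 18:49 19:64 20:47 21:62 24:9 26:3
held x 15:69 16:78 17:66 18:81 19:69 20:113 21:82 22:114 23:86 24:107 25:102 26:94 27:129 28:6 34:7 35:1
```

View pics/z2.png

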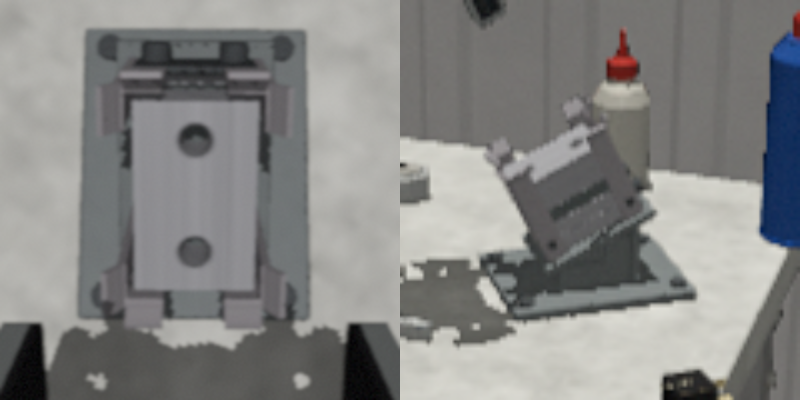

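The drilled pad's top is at 59.4 mm up the channel, exactly where a fully seated stack should be, and the picture shows it square between the rails. The robot is clear, so I'm handing in.

```bash
python3 -c "from workcell import manip; print(manip.hand_in())"
```

```text
the job is handed in; nothing more can be done
None
```

The magazine is loaded as asked and handed in at about 33 s: grooved pad at the bottom, separator flat on it, drilled pad on top, each measured fully down and square, though the verdict wasn't shown; the first grasp missed because the fingertips stand about 39 mm further back than stated, so I corrected for that.

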